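Shift the tube shaker into third

ROBOT

A 7-joint arm with a two-finger parallel gripper is mounted at the origin on the work surface. World frame = base frame: x ahead of the robot, y to its left, z up, the work surface at z = 0. Lengths are in m, angles in rad, forces in N, time in s.
With the tool pointing down it reaches from about 0.425 to 0.925 m from the base axis. Payload 6.8 kg.
Tool frame: the origin (TCP) lies midway between the tips of the shut fingers; the grasp point (between the pads) lies 19 mm behind it; z points along the fingers, y is the direction in which the jaws open and shut (so a half turn about z gives the same grasp; the last joint's range is limited). The gripper opens to 85 mm and grips with 20 to 120 N. Pads are 22 mm wide; open, the fingers measure 114 mm over their backs; the gripper's body (76 mm by 85 mm) begins 54 mm behind the grasp point. The pads swing forward as they close: fully open they stand 13 mm farther back than shut.
Start: joints at [1.115, 0.477, 0.022, 1.555, -0.011, 1.109, -0.083], TCP at [0.23, -0.635, 0.231] pointing down, gripper open.
Joint ranges: [-2.96, 2.96], [-0.34, 2.1], [-1.41, 1.46], [0.24, 2.44], [-1.37, 4.51], [0.17, 1.92], [-2.96, 2.96]. Speed limits (rad/s): [2.39, 2.39, 3.14, 3.14, 3.14, 3.14, 3.14].

INTERFACE

Orientations are given as a unit quaternion [w, x, y, z].
In Python, from station import bot, vision gives the robot as it stands.
- The arm moves only by the tool move_arm, never from a script. Its argument "increments" is text: rows parted by semicolons, each of 7 numbers parted by spaces: the opening, from 0 (shut) to 1 (fully open), then the shift along the world's x, y, z in mm, then the turn, a rotation vector about the world's x, y, z in rad. In form: grip x y z rx ry rz; .... A call has exactly 8 rows; each row shifts and turns the commanded pose from where the row before left it; what a row does not reach is not made up. A row lasts 1/8 s, in which the tool goes at most 62.5 mm and 10.7 degrees, less where a joint would pass 70% of its speed; a pose out of reach is approached as far as the arm can. A call with a gripper value outside its range is refused whole. The fingers move at their own pace and stop on an object; "newtons" is the grip in N (left out, the last holds). Time passes only in rows, so rows that do not move let the fingers close, or fill a call up. It gives the time, the measured TCP pose, the force and the opening at its end, in the units of the state.
- bot.get_obs(): the state, without advancing time (a new reading comes with each control period).
- vision.read_camera(name): name is "scene" or "top" or "wrist"; returns (picture, depth): 420x560x3 uint8, red, green, blue; 420x560 float32, m along the optical axis (not along the pixel's ray), 0 where there is no reading.
- vision.calibration(name): a dict with "fx", "fy", "cx", "cy" (pixels), "R" (3x3) and "t" (3): a world point X has camera coordinates R X + t; the wrist camera has in their place "hand_eye" (4x4, takes a point from camera to tool coordinates, whose origin is the TCP and whose axes are the flange's). Camera axes: x right, y down, z forward; pixel columns grow to the right and rows downward; lengths in m; the calibration is good to about 2 mm. A picture is of the moment at which its call begins: read the wrist's pose just before it. calibration takes no time and is no camera call.
- bot.hand_in(): hands the job in, once; it reports no verdict.
The state is a dict: "t": time; "q": joint angles; "joint_vel": joint speeds; "joint_torque": joint torques, N m; "eef_pos": TCP position; "tool_rot": TCP orientation; "contact_force": force on the tool from outside, world axes, zero at the start; "torque": the same for the moment, N m; "gripper_width": opening from 0.0 (shut) to 1.0 (fully open).
Only numpy, scipy, OpenCV 4.12 (cv2) and the standard library are available. Lean on these libraries where they do the work, as an engineer would, in place of code of your own. Each camera call takes 0.05 s, during which the arm holds its last target.

TASK

The tube shaker on the lab bench is driven through a ball-topped lever in an H-shaped gate, and the lever now stands somewhere in the left lane. Push it with the fingertips along its lane to the crossbar, across to the right lane and then forward (away from the robot) until it is fully home in the third slot, the far right one marked with three raised pips. Push gently and never pinch the lever or its ball, do not let the lever into the fourth slot (near right) on the way, and leave everything else on the bench where it stands.

Things in the scene. Friction and masses are not known exactly. Their poses are not given: they have to be found in the camera images.
- shaker: White bench shaker, fixed, 370 mm deep, 200 mm wide. Origin: on the bench (z = 0) right under the lever's pivot (pivot at z = 36 mm). Its x points forward, away from the robot (turned up to 20 degrees), y to its left, z up. The console around the lever is 200 x 200 mm, centred on the origin, 100 mm high; behind it, x 100 to 270 mm, a platform with tubes, up to 95 mm high.
- gate_mid (a point): Middle of the steel gate plate on the console, on its top (106 mm up, plate 110 x 110 mm); axes as the shaker's. Its H opening: two lanes along x, centred at y = +20 and -20 mm, 16 mm wide, from x = -29 to 29 mm, joined by a crossbar along y, 18 mm wide, at x = 0. The 10 mm lever rod is stopped by the opening's edges. Black pips number the slots: 1 left far, 2 left near, 3 right far, 4 right near.
- third_slot (a point): End of the third slot (right lane, far end), on the gate plate's top: where the lever rod's axis stands when home.
- knob: Black ball, 40 mm diameter, on the lever; origin at its centre, 150 mm from the pivot. With s = lever_side, f = lever_fwd the centre in the shaker's frame is (150 sin f, 150 sin s cos f, 36 + 150 cos s cos f) mm, about 165 to 180 mm above the bench. About 2.5 N at the ball moves the lever; no spring, it stays where it is left.
- lever_side (a joint): Sideways lean of the lever in rad: 0 midway between the lanes, about +0.29 in the left lane (where it starts), about -0.29 in the right lane; positive leans to the shaker's +y.
- lever_fwd (a joint): Forward lean of the lever in rad: 0 at the crossbar, positive leans to the shaker's +x; about +0.33 at the far slot ends and -0.33 at the near ones. The lever can cross only while this is within about 0.05 of 0. It starts anywhere from -0.3 to 0.3.
- tube_rack: Blue tube rack with a few glass tubes, 100 x 180 mm, 84 mm high, loose, standing beside the shaker, left or right. Origin: centre of its underside. Leave it.
- vial: Small capped glass vial, 20 mm diameter, 36 mm high, standing loose on the shaker's console (100 mm up), near its far edge, beyond the gate plate. Origin: centre of its underside. Leave it.
- amber_small: Small amber bottle, 44 mm diameter, 85 mm high, loose, in front of the tube rack. Origin: centre of its underside. Leave it.
- syringe: Plastic syringe about 130 mm long, lying behind the tube rack. Origin: on the bench under its middle. Leave it.
- amber_big: Large amber bottle, 70 mm diameter, 160 mm high, loose, at the left. Origin: centre of its underside. Leave it.
- beaker: Glass beaker, 76 mm diameter, 85 mm high, loose, at the right. Origin: centre of its underside. Leave it.
- tip_box: White box of blue pipette tips, 90 x 125 mm, 78 mm high, loose, at the left. Origin: centre of its underside. Leave it.

How it is judged:
On the way, in this order (a step that is already met when the one before it is completed fails the run):
1. the lever has been pushed across the crossbar into the right lane (value of joint lever_side below -0.2 rad and value of joint lever_fwd below 0.2 rad), for 0.1 s.
2. the lever is forward, home in the third slot (value of joint lever_side below -0.2 rad and value of joint lever_fwd above 0.27 rad), for 0.2 s.
At the end, for the whole second after the job is handed in: The lever rests in the far right slot: lever_side below -0.2 rad and lever_fwd above 0.27 rad (the ball within about 8 mm of the slot's end), at rest (all of step 2 and velocity of joint lever_fwd between -0.05 and 0.05 rad/s); the robot touches nothing.
It fails at once if the lever went into the fourth slot (right lane, lever_fwd below -0.17) (value of joint lever_side below -0.15 rad and value of joint lever_fwd below -0.17 rad).
It fails at once if the lever or its ball was pinched, or the shaker shoved with more than 30 N (contact force between the fingers and shaker above 30 N).
It fails at once if a bystander was lifted, carried or pushed more than 25 mm (distance of any of tube_rack, vial, amber_small, syringe, amber_big, beaker, tip_box from where it was at the start of the episode above 0.025 m).
It also fails if it takes over 48 s, if anything falls off the work surface, if the arm or the gripper's body presses on something with over 40 N, if the wrist force passes 120 N, or if a joint passes its speed limit or range.

## Working session

There is one attempt and no reset: what is moved stays moved. The work goes in short steps, Python scripts to look and compute and a tool call to move; the robot and the scene stay as the last step left them, time stands still between calls to the robot, and variables do not carry over. Pictures are saved under pics/ and viewed, and the job is handed in when it is done.

Besides the shell and the picture viewer there is one more tool, called as name(argument=value, ...), one argument or row to a line, values as JSON. move_arm: Moves the arm, as the interface text tells. Its arguments: {"type":"object","properties":{"increments":{"type":"string"},"newtons":{"type":"number"}},"required":["increments"]}

```bash
ls; mkdir -p pics; python3 - <<'E'
from station import bot, vision
import cv2
o=bot.get_obs(); print(o)
import numpy as np
for n in ["scene","top"]:
    p,d=vision.read_camera(n); cv2.imwrite(f"pics/{n}0.png",p[:,:,::-1]); np.savez(f"{n}0.npz",p=p,d=d)
    print(n,vision.calibration(n))
E
```

```text
pics
{'t': 0.0, 'q': array([ 1.11493119,  0.47783876,  0.02236166,  1.5564464 , -0.01151524,
        1.10930794, -0.0831392 ]), 'joint_vel': array([ 7.38727674e-04,  4.07145024e-04,  1.04981635e-03, -2.72623482e-05,
        2.20688849e-03, -1.21778425e-03, -1.82604850e-04]), 'joint_torque': array([ 2.62749118e-04, -5.96444356e+01,  1.60785310e+00, -2.81201237e+01,
        1.24364629e-02,  9.13012773e-03,  2.80760912e-05]), 'eef_pos': array([ 0.22981275, -0.63404145,  0.23030236]), 'tool_rot': array([-9.07565963e-04,  9.84923837e-01,  1.72986008e-01, -2.29006600e-04]), 'contact_force': array([0.78183382, 0.04377682, 0.2905064 ]), 'torque': array([-0.03104253,  0.0517841 ,  0.01706312]), 'gripper_width': 1.0031151154043794}
scene {'fx': 390.7322770137306, 'fy': 390.7322770137306, 'cx': 281.26644245901474, 'cy': 208.78154530003616, 'R': array([[ 0.21007575,  0.9774786 , -0.02009392],
       [ 0.53716824, -0.13256974, -0.83299192],
       [-0.81689563,  0.16419759, -0.55292015]]), 't': array([-0.1428842 , -0.19370288,  1.43860162])}
top {'fx': 424.28750887967624, 'fy': 424.28750887967624, 'cx': 284.0180452423823, 'cy': 203.9740464791332, 'R': array([[ 0.01341129, -0.9997768 , -0.01632456],
       [-0.99521608, -0.01176649, -0.09698716],
       [ 0.09677343,  0.01754718, -0.99515175]]), 't': array([0.01777873, 0.57033384, 1.37772809])}
```

View pics/scene0.png

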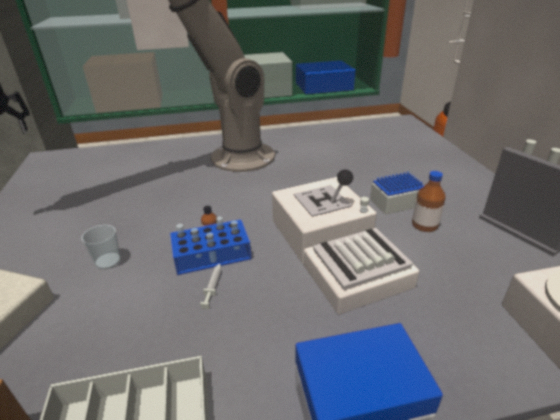

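View pics/top0.png

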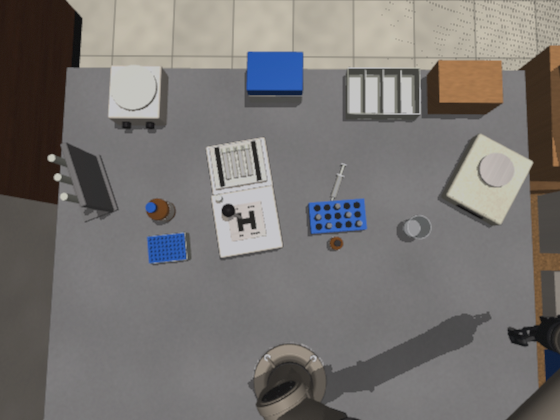

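The top view shows the shaker with its gate at about (247,221) and the ball at (228,211), in the far part of the left lane. The vial is at about (219,199). I'll zoom in and measure.

```bash
cat > h.py <<'E'
import numpy as np, cv2
from station import bot, vision
def ray(n,u,v):
    c=vision.calibration(n); R=c["R"];t=c["t"]
    d=R.T@np.array([(u-c["cx"])/c["fx"],(v-c["cy"])/c["fy"],1.]); o=-R.T@t
    return o,d
def onz(n,u,v,z):
    o,d=ray(n,u,v); return o+d*(z-o[2])/d[2]
def proj(n,X):
    c=vision.calibration(n); x=c["R"]@np.asarray(X)+c["t"]; return c["cx"]+c["fx"]*x[0]/x[2], c["cy"]+c["fy"]*x[1]/x[2]
def pts(n,d):
    c=vision.calibration(n); v,u=np.mgrid[:420,:560]
    P=np.stack([(u-c["cx"])/c["fx"]*d,(v-c["cy"])/c["fy"]*d,d],-1)
    return (P-c["t"])@c["R"]
E
python3 - <<'E'
from h import *
T=np.load("top0.npz"); S=np.load("scene0.npz")
c=cv2.resize(T["p"][130:270,190:300,::-1],None,fx=5,fy=4.2857*1,interpolation=cv2.INTER_CUBIC)
c=cv2.resize(T["p"][130:265,190:300,::-1],None,fx=4.4,fy=4.4,interpolation=cv2.INTER_CUBIC); cv2.imwrite("pics/tz.png",c)
c=cv2.resize(S["p"][160:250,260:400,::-1],None,fx=5.5,fy=5.5,interpolation=cv2.INTER_CUBIC); cv2.imwrite("pics/sz.png",c)
P=pts("top",T["d"]); z=P[...,2]
m=((z>0.09)&(z<0.112)).astype(np.uint8); m[:,:195]=0;m[:,300:]=0;m[:140]=0;m[265:]=0
m2=m.copy(); m2[:185]=0
X=P[m2>0]; r=cv2.minAreaRect((X[:,:2]*1000).astype(np.float32)); print(r,np.median(X[:,2]))
for n,p,rg in (("top",T["p"],(190,235,205,260)),("scene",S["p"],(165,192,330,360))):
    a,b,cc,d=rg; q=p[a:b,cc:d].max(2)<60
    nl,l,st,ce=cv2.connectedComponentsWithStats(q.astype(np.uint8))
    for i in range(1,nl):
        if st[i,4]>10: print(n,ce[i]+[cc,a],st[i])
E
```

```text
((510.533447265625, 140.92591857910156), (200.28517150878906, 200.53485107421875), 10.319008827209473) 0.10138008821064994
top [227.86206897 210.25      ] [ 17  15  12  12 116]
top [246.63013699 221.30136986] [ 33  21  18  20 146]
scene [344.80833333 177.65      ] [  9   6  13  13 120]
```

View pics/tz.png

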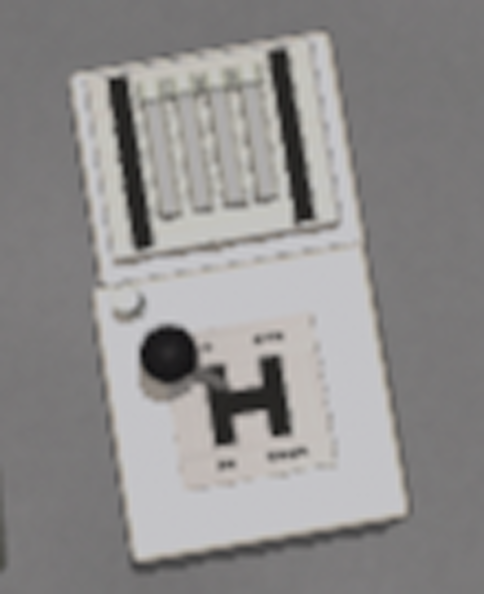

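View pics/sz.png

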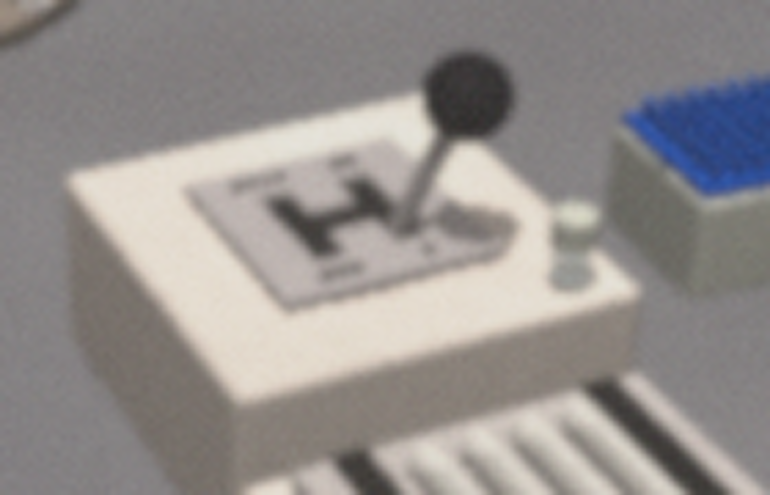

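```bash
python3 - <<'E'
from h import *
from scipy.optimize import least_squares
print("H",onz("top",246.6,221.3,0.106))
T=np.load("top0.npz");S=np.load("scene0.npz")
# console edges from colour: bright mask
o1,d1=ray("top",227.9,210.25);o2,d2=ray("scene",344.8,177.65)
d1/=np.linalg.norm(d1);d2/=np.linalg.norm(d2)
A=np.stack([d1,-d2],1);s=np.linalg.lstsq(A,o2-o1,rcond=None)[0]
a=o1+s[0]*d1;b=o2+s[1]*d2;print("ball",a,b,(a+b)/2)
k=(a+b)/2
yaw=np.radians(10.32);c=np.array([.5105,.1409]);Ri=np.array([[np.cos(yaw),np.sin(yaw)],[-np.sin(yaw),np.cos(yaw)]])
l=Ri@(k[:2]-c);print("local",l, "fwd",np.arcsin(l[0]/.15), "side", np.arcsin(l[1]/.15/np.sqrt(1-(l[0]/.15)**2)))
print("H local",Ri@(onz("top",246.6,221.3,0.106)[:2]-c))
for n,I in(("top",T),("scene",S)):
  P=pts(n,I["d"]);Q=P.copy();Q[...,:2]=(P[...,:2]-c)@Ri.T
  # ball from depth
  m=(P[...,2]>.14)&(np.hypot(Q[...,0],Q[...,1])<.12)
  X=P[m];f=least_squares(lambda p:np.linalg.norm(X-p,axis=1)-.02,X.mean(0)-[0,0,.01],loss="soft_l1",f_scale=.002);print(n,"sphere",len(X),f.x,Ri@(f.x[:2]-c))
  m=(P[...,2]>.118)&(P[...,2]<.145)&(Q[...,0]>.06)&(Q[...,0]<.1)&(abs(Q[...,1])<.1)
  print("vial",m.sum(),Q[m].mean(0) if m.any() else 0)
  m=(P[...,2]>.095)&(P[...,2]<.112)&(abs(Q[...,0])<.12)&(abs(Q[...,1])<.12)
  r=cv2.minAreaRect((P[m][:,:2]*1000).astype(np.float32));print(r, P[m][:,2].mean())
E
```

```text
H [0.50677955 0.13961662 0.106     ]
ball [0.53532473 0.18906626 0.17201329] [0.53573883 0.19044399 0.172254  ] [0.53553178 0.18975512 0.17213364]
local [0.03337901 0.04358044] fwd 0.22440543887034206 side 0.3026055084849568
H local [-0.00389018 -0.00059611]
top sphere 150 [0.53695031 0.18679889 0.17656354] [0.034245   0.04041791]
vial 39 [0.08117566 0.06872108 0.1346869 ]
((510.2989501953125, 140.54136657714844), (199.47122192382812, 199.61624145507812), 10.411506652832031) 0.10196580538271864
scene sphere 244 [0.53620837 0.18955693 0.17377769] [0.03400916 0.04326424]
vial 73 [0.08601226 0.07003214 0.12937454]
((511.47222900390625, 143.519775390625), (201.7302703857422, 198.81640625), 9.970279693603516) 0.10017247170243983
```

move_arm(
  increments="0 22 55 4 0 0 -0.021; 0 22 55 4 0 0 -0.021; 0 22 55 4 0 0 -0.021; 0 22 55 4 0 0 -0.021; 0 22 55 4 0 0 -0.021; 0 22 55 4 0 0 -0.021; 0 22 55 4 0 0 -0.021; 0 22 55 4 0 0 -0.023",
  newtons=20,
)

```text
t: 1.1
eef_pos: [0.4063, -0.1927, 0.2634]
tool_rot: [0.0, 0.996, 0.088, -0.0]
contact_force: [1.0, -1.2, -1.5]
gripper_width: -0.005
```

move_arm(
  increments="0 22 49 0 0 0 0; 0 22 49 0 0 0 0; 0 22 49 0 0 0 0; 0 22 49 0 0 0 0; 0 22 49 0 0 0 0; 0 22 49 0 0 0 0; 0 22 49 0 0 0 0; 0 22 49 0 0 0 0",
)

```text
t: 2.1
eef_pos: [0.5825, 0.1987, 0.2629]
tool_rot: [0.0, 0.996, 0.089, -0.0]
contact_force: [0.8, 0.2, -0.2]
gripper_width: 0.001
```

```bash
python3 - <<'E'
from h import *
for n in("wrist","scene"):
    p,d=vision.read_camera(n); cv2.imwrite(f"pics/{n}1.png",p[:,:,::-1] if n=="wrist" else cv2.resize(p[120:260,250:420,::-1],None,fx=4,fy=4))
E
```

```text
(no output)
```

View pics/wrist1.png

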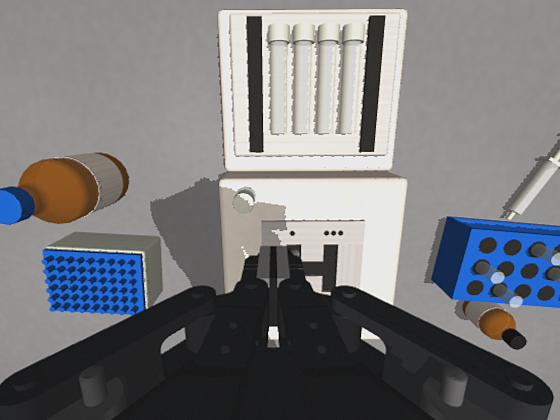

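View pics/scene1.png

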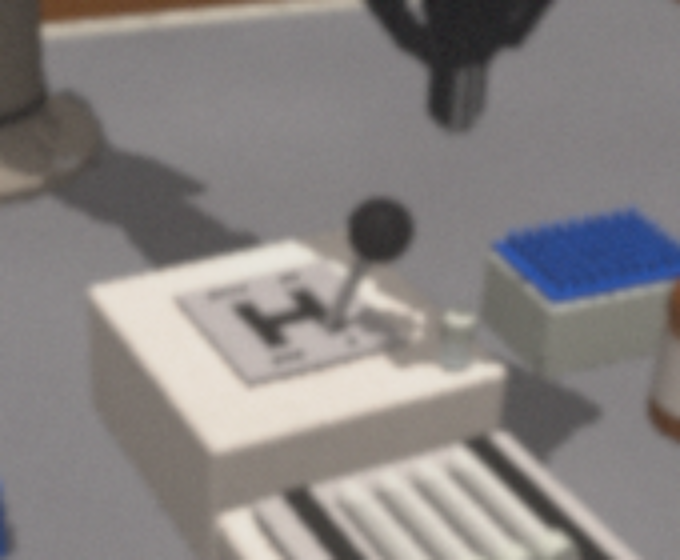

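The pads are shut and clear of the ball, and the vial sits to the left. I'll go down beyond the ball and start pulling it back.

move_arm(
  increments="0 0 0 -35 0 0 0; 0 0 0 -35 0 0 0; 0 0 0 -25 0 0 0; 0 0 0 -13 0 0 0; 0 -4 -1 0 0 0 0; 0 -4 -1 0 0 0 0; 0 -4 -1 0 0 0 0; 0 0 0 0 0 0 0",
)

```text
t: 3.2
eef_pos: [0.5701, 0.1945, 0.1561]
tool_rot: [-0.0, 0.996, 0.089, 0.001]
contact_force: [0.5, 0.4, 1.0]
gripper_width: -0.0
```

move_arm(
  increments="0 -4 -0.7 0 0 0 0; 0 -4 -0.7 0 0 0 0; 0 -4 -0.7 0 0 0 0; 0 -4 -0.7 0 0 0 0; 0 -4 -0.7 0 0 0 0; 0 -4 -0.7 0 0 0 0; 0 -4 -0.7 0 0 0 0; 0 0 0 0 0 0 0",
)

```text
t: 4.2
eef_pos: [0.5415, 0.1894, 0.1551]
tool_rot: [0.0, 0.996, 0.089, -0.0]
contact_force: [1.8, 1.5, 1.5]
gripper_width: 0.0
```

```bash
cat >> h.py <<'E'
C=np.array([.510,.1405]);yaw=np.radians(10.3)
Ri=np.array([[np.cos(yaw),np.sin(yaw)],[-np.sin(yaw),np.cos(yaw)]])
def look(k):
    o=bot.get_obs(); print("t",o["t"],"tcp local",(Ri@(o["eef_pos"][:2]-C))*1000,o["eef_pos"][2],"F",o["contact_force"])
    p,d=vision.read_camera("scene"); cv2.imwrite(f"pics/s{k}.png",cv2.resize(p[130:250,260:400,::-1],None,fx=5,fy=5,interpolation=cv2.INTER_CUBIC))
    p,d=vision.read_camera("top"); cv2.imwrite(f"pics/t{k}.png",cv2.resize(p[170:270,190:310,::-1],None,fx=5,fy=5,interpolation=cv2.INTER_CUBIC))
E
python3 -c "
from h import *
look(2)"
```

```text
t 4.2 tcp local [39.706513   42.43456386] 0.15514930966605098 F [1.75179387 1.49078965 1.46200636]
```

View pics/s2.png

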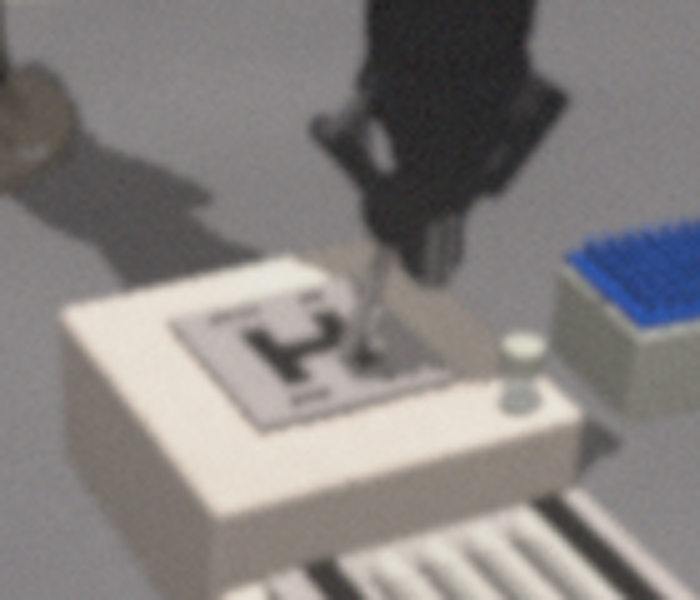

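View pics/t2.png

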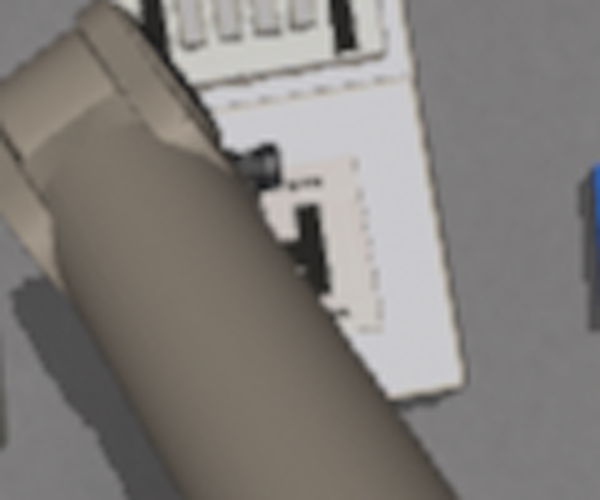

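In the scene view the rod enters the left lane at about (365,350), slightly far of the crossbar at about (330,345). I need about 9 mm more.

move_arm(
  increments="0 -3 -0.5 0 0 0 0; 0 -3 -0.5 0 0 0 0; 0 -3 -0.5 0 0 0 0; 0 0 0 0 0 0 0; 0 15 2.7 0 0 0 0; 0 15 2.7 0 0 0 0; 0 0 0 30 0 0 0; 0 0 0 50 0 0 0",
)

```text
t: 5.3
eef_pos: [0.5627, 0.1927, 0.234]
tool_rot: [0.0, 0.996, 0.089, -0.003]
contact_force: [0.2, 0.4, 0.1]
gripper_width: 0.002
```

```bash
python3 -c "
from h import *
look(3)"
```

```text
t 5.3 tcp local [61.21882233 41.91030872] 0.2339521417228895 F [0.24460754 0.4056325  0.09811228]
```

View pics/s3.png

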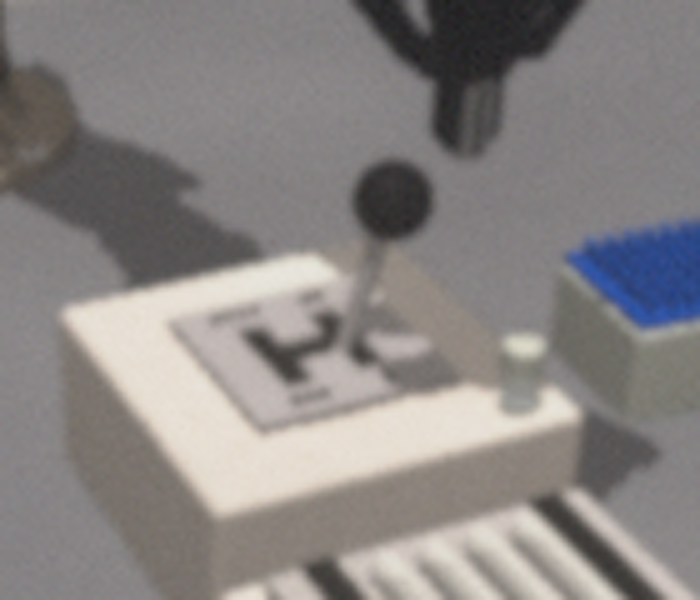

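View pics/t3.png

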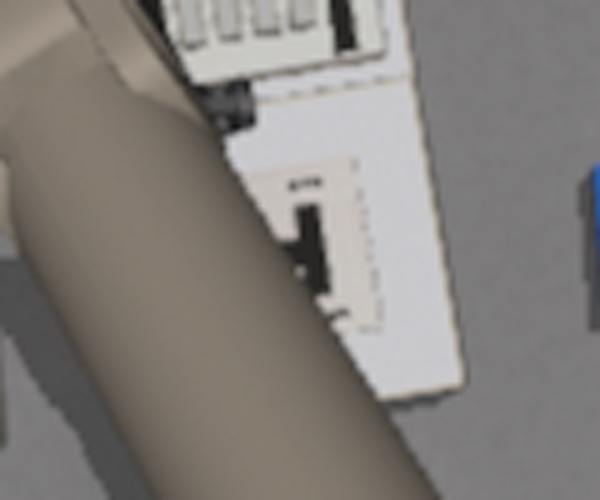

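```bash
cat >> h.py <<'E'
def ball(u,v):
    o,d=ray("scene",u,v); d/=np.linalg.norm(d); c=np.array([*C,.036]); w=o-c
    b=w@d; q=w@w-.15**2; disc=b*b-q
    for s in ((-b-np.sqrt(max(disc,0))),):
        k=o+s*d; l=Ri@(k[:2]-C); f=np.arcsin(l[0]/.15); sd=np.arcsin(l[1]/.15/np.cos(f)); print("pix",u,v,"ball local",l*1000,k[2],"fwd",f,"side",sd)
    for z in(.172,.176,.18): print(z,Ri@(onz("scene",u,v,z)[:2]-C)*1000)
def seek(box):
    p,d=vision.read_camera("scene");a,b,c,e=box
    q=(p[a:b,c:e].max(2)<75).astype(np.uint8); q=cv2.morphologyEx(q,cv2.MORPH_OPEN,np.ones((5,5),np.uint8))
    n,l,st,ce=cv2.connectedComponentsWithStats(q)
    for i in range(1,n): print(st[i],ce[i]+[c,a]); ball(*(ce[i]+[c,a]))
E
python3 -c "
from h import *
print('start');ball(344.8,177.65)
seek((158,184,325,352))"
```

```text
start
pix 344.8 177.65 ball local [38.20812353 42.03645299] 0.1748275041776574 fwd 0.2575589929164564 side 0.2940202181793686
0.172 [33.86389749 44.78377924]
0.176 [40.00956627 40.89720496]
0.18 [46.15523506 37.01063068]
[  7   5  14  14 167] [338.28742515 169.61077844]
pix 338.2874251497006 169.61077844311376 ball local [ 3.74199691 43.43320125] 0.1795254489211624 fwd 0.02494923433863419 side 0.2938557269574083
0.172 [-8.51472869 50.84457906]
0.176 [-1.99991437 46.90521125]
0.18 [ 4.51489995 42.96584344]
```

The lever stands at fwd ≈ 0.02, inside the crossbar window. Next I'll move round to its left side and push right.

move_arm(
  increments="0 -24 12 0 0 0 0; 0 -24 12 0 0 0 0; 0 -20 12 0 0 0 0; 0 0 0 -35 0 0 0; 0 0 0 -34 0 0 0; 0 0 0 0 0 0 0; 0 0.9 -5 0 0 0 0; 0 0.9 -5 0 0 0 0",
)

```text
t: 6.45
eef_pos: [0.4979, 0.2195, 0.1677]
tool_rot: [-0.0, 0.996, 0.089, 0.001]
contact_force: [0.2, -0.2, -0.0]
gripper_width: 0.003
```

```bash
python3 -c "
from h import *
look(4);seek((158,184,325,352))"
```

```text
t 6.45 tcp local [ 2.16733376 79.86009418] 0.1676540788661256 F [ 0.20223829 -0.18766926 -0.03752591]
[  7   0  20  19 239] [341.26359833 167.80753138]
pix 341.26359832635984 167.80753138075315 ball local [-15.06258731  63.08007085] 0.17125539961599667 fwd -0.10058678074874677 side 0.43638965309975924
0.172 [-13.84121715  62.32813669]
0.176 [-7.28000564 58.28873959]
0.18 [-0.71879412 54.24934249]
```

View pics/s4.png

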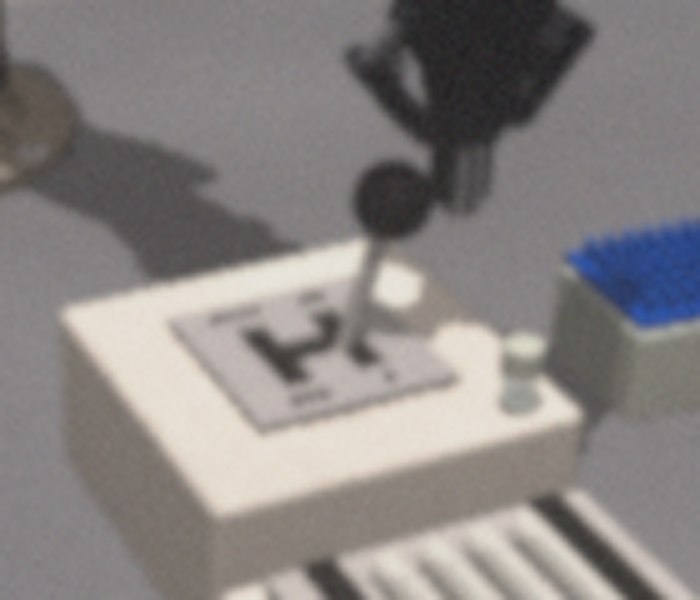

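The ball is about to be touched at (390,200), with the fingers at its left side. I'll push across, watching the force.

move_arm(
  increments="0 0.9 -5 0 0 0 0; 0 0.9 -5 0 0 0 0; 0 0.9 -5 0 0 0 0; 0 0.9 -5 0 0 0 0; 0 0 0 0 0 0 0; 0 0 0 0 0 0 0; 0 0 0 0 0 0 0; 0 0 0 0 0 0 0",
)

```text
t: 7.6
eef_pos: [0.5002, 0.1988, 0.1659]
tool_rot: [0.0, 0.996, 0.089, -0.0]
contact_force: [-0.1, -0.7, 0.2]
gripper_width: -0.002
```

```bash
python3 -c "
from h import *
look(5)"
```

```text
t 7.6 tcp local [ 0.81134862 59.14746732] 0.16594530245472253 F [-0.0547477  -0.70720668  0.15616575]
```

View pics/s5.png

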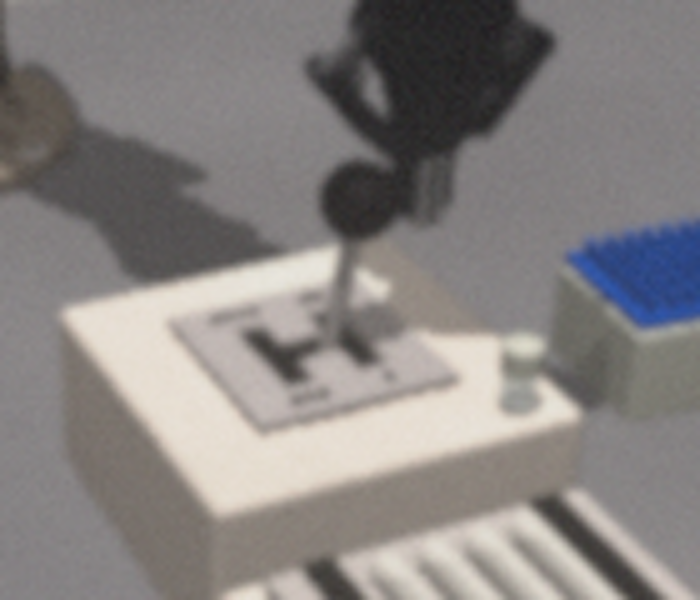

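The lever is in the crossbar. I'll continue.

move_arm(
  increments="0 0.9 -5 0 0 0 0; 0 0.9 -5 0 0 0 0; 0 0.9 -5 0 0 0 0; 0 0.9 -5 0 0 0 0; 0 0.9 -5 0 0 0 0; 0 0.9 -5 0 0 0 0; 0 0.9 -5 0 0 0 0; 0 0.9 -5 0 0 0 0",
)

```text
t: 8.7
eef_pos: [0.5077, 0.1589, 0.1662]
tool_rot: [0.0, 0.996, 0.089, -0.0]
contact_force: [-1.0, 1.8, 1.6]
gripper_width: -0.0
```

move_arm(
  increments="0 0.7 -4 0 0 0 0; 0 0.7 -4 0 0 0 0; 0 0.7 -4 0 0 0 0; 0 0 0 0 0 0 0; 0 0 0 0 0 0 0; 0 0 0 0 0 0 0; 0 0 0 0 0 0 0; 0 0 0 0 0 0 0",
)

```text
t: 9.7
eef_pos: [0.5097, 0.1474, 0.1663]
tool_rot: [0.0, 0.996, 0.089, -0.0]
contact_force: [-0.2, 0.6, -0.1]
gripper_width: -0.002
```

```bash
python3 -c "
from h import *
look(6)"
```

```text
t 9.7 tcp local [0.97784539 6.80341744] 0.1663011754672802 F [-0.24839082  0.58733608 -0.1364526 ]
```

View pics/s6.png

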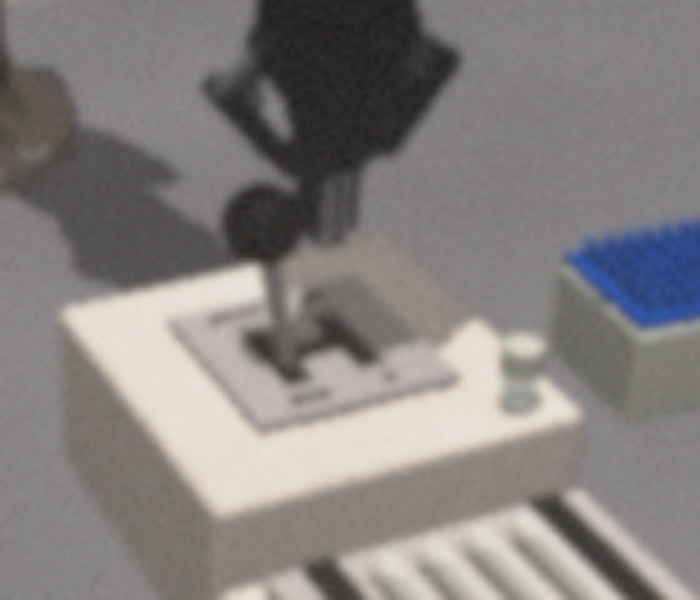

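View pics/t6.png

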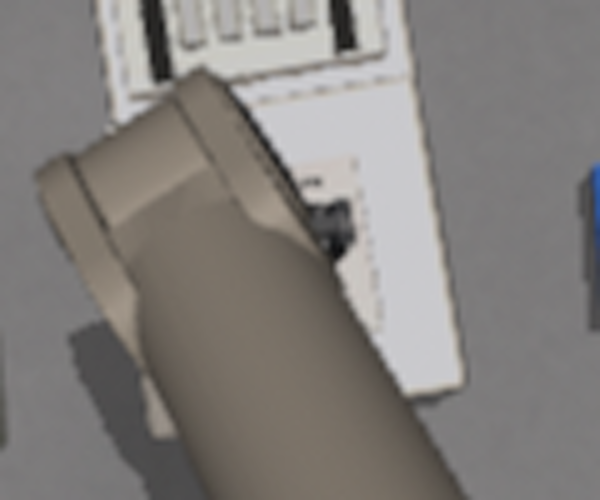

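```bash
python3 -c "
from h import *
ball(260+262.5/5-.5,130+222.5/5-.5)"
```

```text
pix 312.0 174.0 ball local [  3.44182169 -28.00294047] 0.1833227381931351 fwd 0.02294749185204758 side -0.1878380730740761
0.172 [-15.1635021  -18.56322904]
0.176 [ -8.59077262 -21.89800947]
0.18 [ -2.01804313 -25.23278989]
```

move_arm(
  increments="0 0.7 -4 0 0 0 0; 0 0.7 -4 0 0 0 0; 0 0.5 -3 0 0 0 0; 0 0.3 -2 0 0 0 0; 0 0 0 0 0 0 0; 0 0 0 0 0 0 0; 0 0 0 0 0 0 0; 0 0 0 0 0 0 0",
)

```text
t: 10.8
eef_pos: [0.5121, 0.1342, 0.1664]
tool_rot: [0.0, 0.996, 0.089, 0.0]
contact_force: [-0.3, 0.6, -0.5]
gripper_width: -0.004
```

```bash
python3 -c "
from h import *
look(7)"
```

```text
t 10.8 tcp local [ 0.90507578 -6.58950068] 0.16640304665819242 F [-0.32381     0.60301698 -0.54173054]
```

View pics/s7.png

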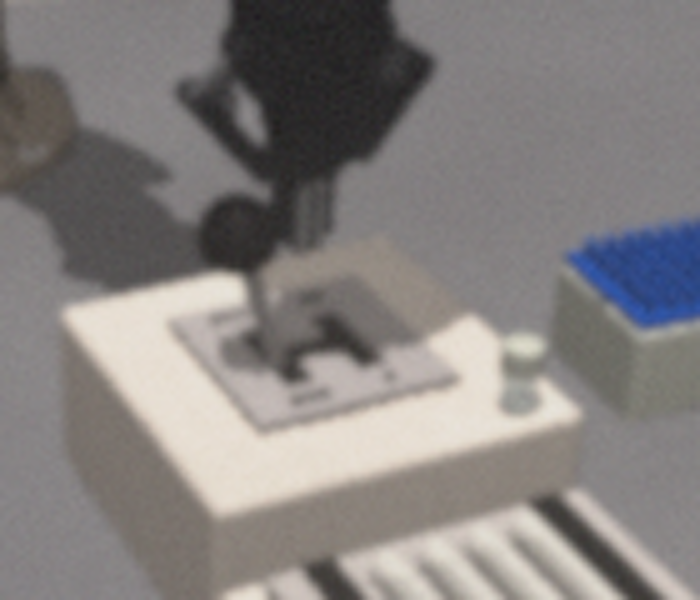

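The rod now stands in the right lane; I estimate the ball at y ≈ -42 mm. I'll back off, rise, and go round to the near side of the ball.

move_arm(
  increments="0 -1.8 10 0 0 0 0; 0 -1.8 10 0 0 0 0; 0 0 0 35 0 0 0; 0 0 0 35 0 0 0; 0 -12 -21 0 0 0 0; 0 -12 -21 0 0 0 0; 0 -10 -20 0 0 0 0; 0 0 0 0 0 0 0",
)

```text
t: 11.9
eef_pos: [0.4739, 0.0917, 0.2364]
tool_rot: [0.0, 0.996, 0.088, 0.0]
contact_force: [0.7, -0.4, -0.0]
gripper_width: 0.0
```

```bash
python3 -c "
from h import *
look(8);seek((158,190,290,330))"
```

```text
t 11.9 tcp local [-44.26927193 -41.57320757] 0.23639391225586803 F [ 6.97126896e-01 -4.09816730e-01 -5.46641898e-04]
[  9  12  16  14 187] [306.73796791 176.67914439]
pix 306.7379679144385 176.67914438502675 ball local [  4.46461901 -42.31875889] 0.1798373728315405 fwd 0.029768523145454414 side -0.2861387777760131
0.172 [ -8.29641214 -36.08380601]
0.176 [ -1.7834995  -39.26597076]
0.18 [  4.72941314 -42.4481355 ]
```

View pics/s8.png

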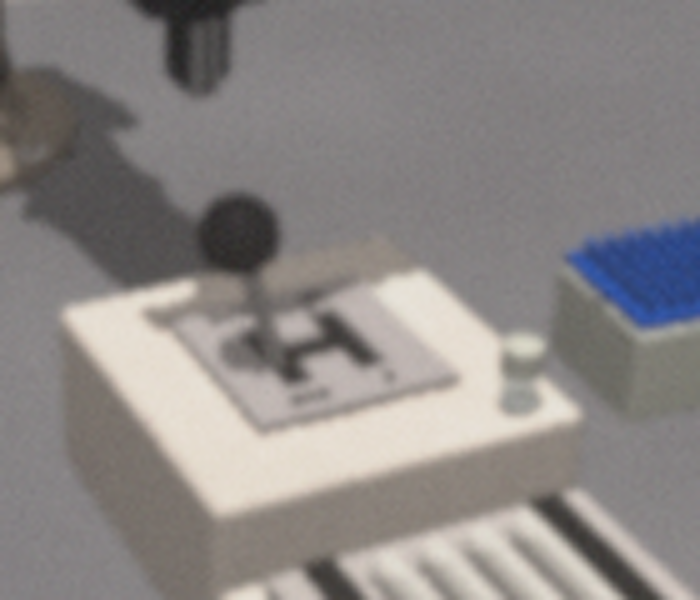

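View pics/t8.png

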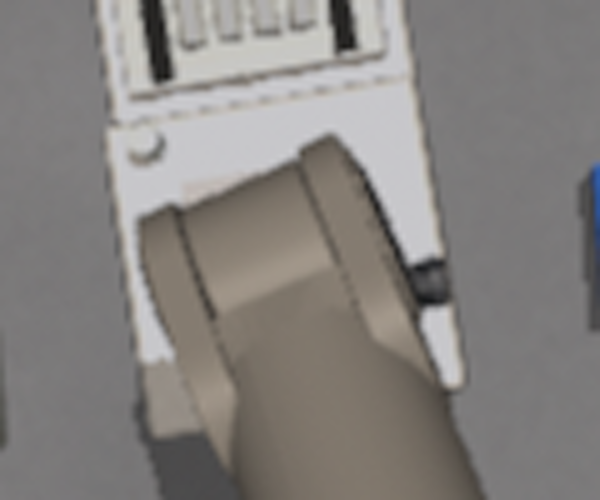

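The lever is in the right lane, with the ball at about (240,233) in the view (side ≈ -0.286, fwd ≈ 0.03), and the near side is free. I'll descend and push forward.

move_arm(
  increments="0 0 0 -30 0 0 0; 0 0 0 -30 0 0 0; 0 0 0 -17 0 0 0; 0 0 0 0 0 0 0; 0 4.9 0.9 0 0 0 0; 0 4.9 0.9 0 0 0 0; 0 4.9 0.9 0 0 0 0; 0 4.9 0.9 0 0 0 0",
)

```text
t: 13.05
eef_pos: [0.494, 0.0959, 0.1595]
tool_rot: [0.0, 0.996, 0.089, -0.0]
contact_force: [-3.3, -0.6, 2.1]
gripper_width: 0.001
```

move_arm(
  increments="0 4.9 0.9 0 0 0 0; 0 4.9 0.9 0 0 0 0; 0 4.9 0.9 0 0 0 0; 0 4.9 0.9 0 0 0 0; 0 3.9 0.7 0 0 0 0; 0 3.9 0.7 0 0 0 0; 0 0 0 0 0 0 0; 0 0 0 0 0 0 0",
)

```text
t: 14.05
eef_pos: [0.5213, 0.101, 0.1592]
tool_rot: [0.0, 0.996, 0.089, 0.0]
contact_force: [-2.0, -0.5, -0.1]
gripper_width: 0.002
```

```bash
python3 -c "
from h import *
look(9)"
```

```text
t 14.05 tcp local [  4.10306571 -40.86363062] 0.1592371254645507 F [-1.97524011 -0.54431551 -0.06974796]
```

View pics/s9.png

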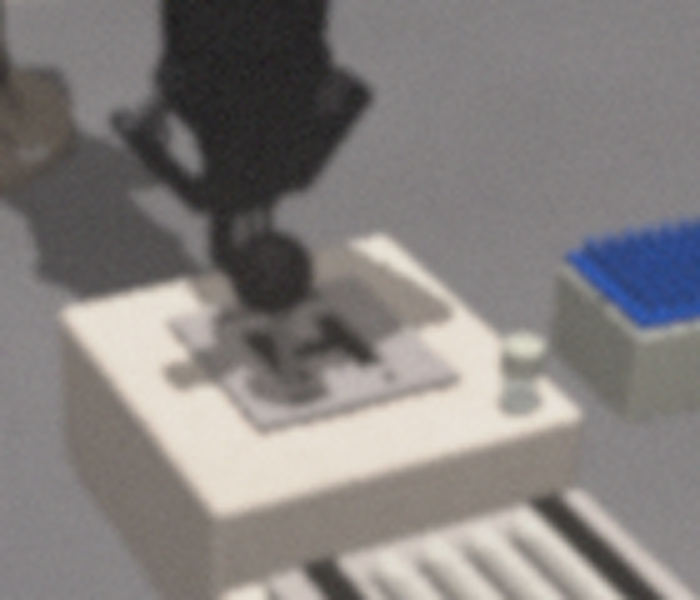

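The ball is moving forward, now at x ≈ 35 mm. The next steps are gentle.

move_arm(
  increments="0 3 0.5 0 0 0 0; 0 3 0.5 0 0 0 0; 0 2 0.4 0 0 0 0; 0 1.5 0.3 0 0 0 0; 0 1.5 0.3 0 0 0 0; 0 0 0 0 0 0 0; 0 0 0 0 0 0 0; 0 0 0 0 0 0 0",
)

```text
t: 15.15
eef_pos: [0.5324, 0.103, 0.1594]
tool_rot: [0.0, 0.996, 0.089, 0.0]
contact_force: [-2.8, -1.1, -1.6]
gripper_width: 0.001
```

```bash
python3 -c "
from h import *
look(10)"
```

```text
t 15.15 tcp local [ 15.36344539 -40.90945005] 0.15938444132928617 F [-2.7703256  -1.14144387 -1.60372177]
```

View pics/s10.png

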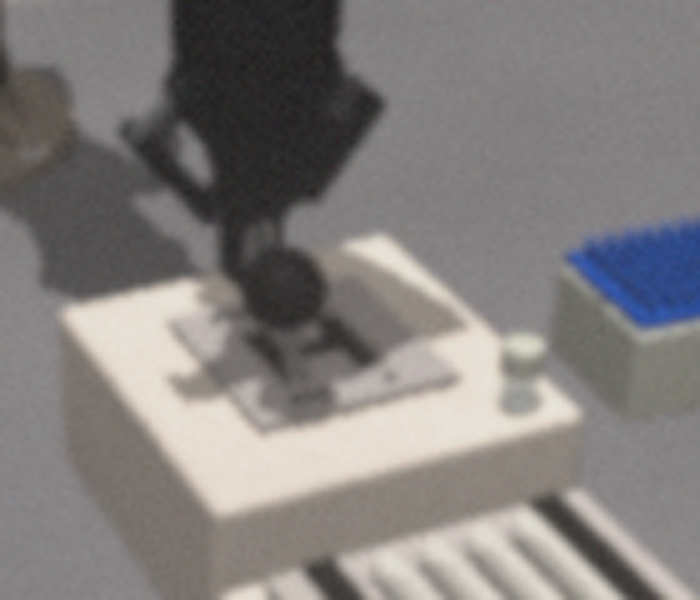

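move_arm(
  increments="0 1 0.2 0 0 0 0; 0 0 0 0 0 0 0; 0 1 0.2 0 0 0 0; 0 0 0 0 0 0 0; 0 0 0 0 0 0 0; 0 0 0 0 0 0 0; 0 0 0 0 0 0 0; 0 0 0 0 0 0 0",
)

```text
t: 16.25
eef_pos: [0.5341, 0.1033, 0.1591]
tool_rot: [0.0, 0.996, 0.089, -0.0]
contact_force: [-3.8, -1.4, -2.6]
gripper_width: 0.005
```

```bash
python3 -c "
from h import *
look(11);ball(260+285.5/5-.5,130+288.5/5-.5)"
```

```text
t 16.25 tcp local [ 17.05729282 -40.91221107] 0.15913433805016172 F [-3.84829965 -1.43765821 -2.5956893 ]
pix 316.6 187.2 ball local [ 47.91342822 -37.8131585 ] 0.17301995635812784 fwd 0.3251203726671919 side -0.26926616851897345
0.172 [ 46.37413649 -37.0037846 ]
0.176 [ 52.41083292 -40.17793573]
0.18 [ 58.44752934 -43.35208686]
```

View pics/s11.png

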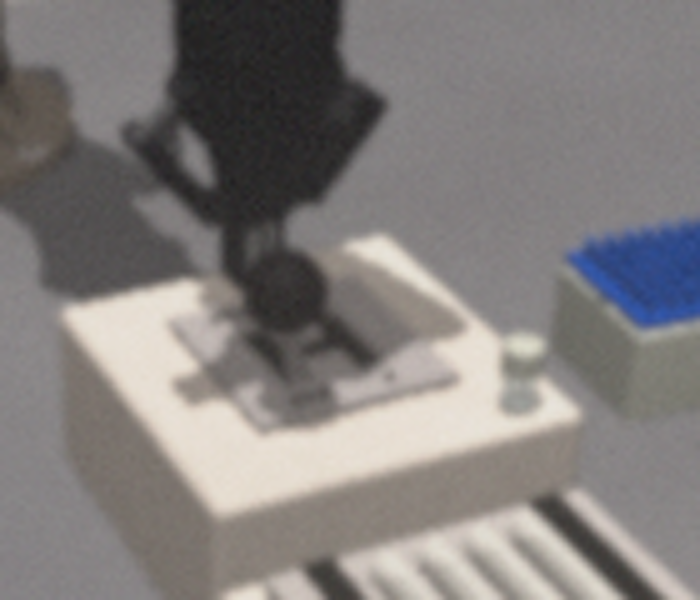

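move_arm(
  increments="0 1 0.2 0 0 0 0; 0 0 0 0 0 0 0; 0 1 0.2 0 0 0 0; 0 0 0 0 0 0 0; 0 0 0 0 0 0 0; 0 0 0 0 0 0 0; 0 0 0 0 0 0 0; 0 0 0 0 0 0 0",
)

```text
t: 17.35
eef_pos: [0.535, 0.1035, 0.1589]
tool_rot: [0.0, 0.996, 0.089, -0.001]
contact_force: [-8.3, -1.2, -1.7]
gripper_width: 0.001
```

The force has risen to 8 N and the lever has stopped moving, so it's against the slot end. I'll back away and rise clear.

move_arm(
  increments="0 -10 -1.8 0 0 0 0; 0 -15 -2.7 0 0 0 0; 0 -20 -3.6 0 0 0 0; 0 -20 -3.6 20 0 0 0; 0 -10 -2 40 0 0 0; 0 0 0 50 0 0 0; 0 0 0 0 0 0 0; 0 0 0 0 0 0 0",
)

```text
t: 18.35
eef_pos: [0.4613, 0.09, 0.2694]
tool_rot: [0.0, 0.996, 0.089, 0.001]
contact_force: [-0.6, -0.4, -0.9]
gripper_width: -0.002
```

```bash
python3 -c "
from h import *
look(12);seek((168,205,298,338))"
```

```text
t 18.35 tcp local [-56.98761308 -40.96834726] 0.2694383514699555 F [-0.58397369 -0.36822749 -0.85826135]
[ 12  13  14  15 179] [316.55865922 188.09497207]
pix 316.5586592178771 188.0949720670391 ball local [ 49.94231816 -38.90675019] 0.17198540232763354 fwd 0.3394290666620605 side -0.2786652436622861
0.172 [ 49.96423447 -38.91827314]
0.176 [ 55.96965879 -42.07574782]
0.18 [ 61.97508311 -45.2332225 ]
```

View pics/s12.png

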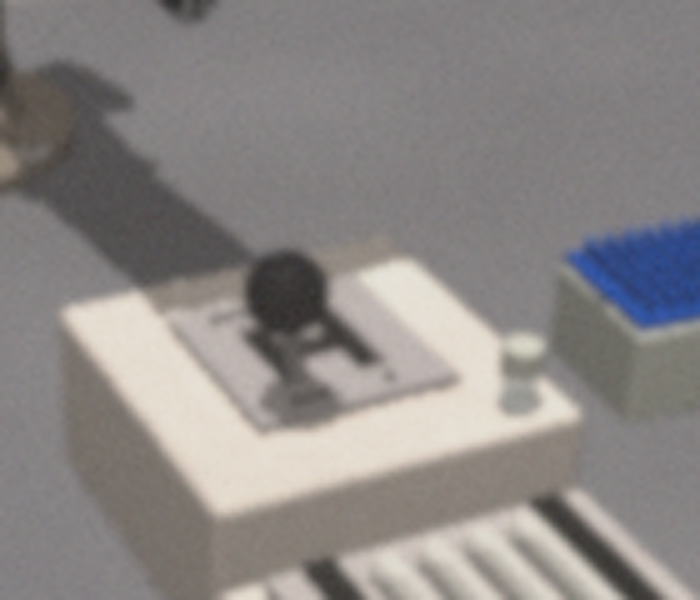

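View pics/t12.png

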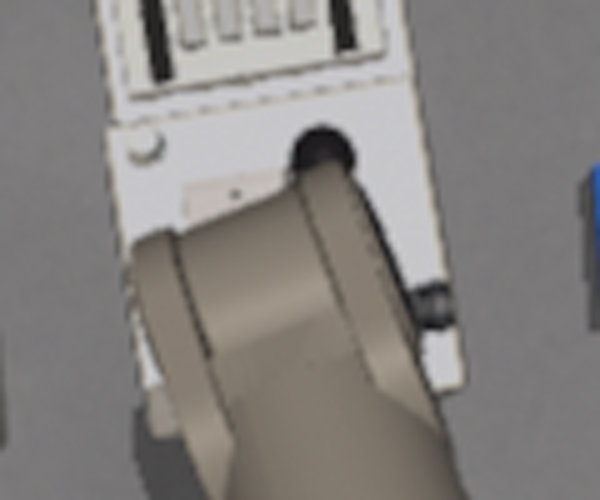

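The ball, at (286,291), is home in the far right slot (fwd ≈ 0.33, side ≈ -0.28). The vial hasn't moved, and the gripper is well clear. I'll hand in.

```bash
python3 -c "
from station import bot
bot.hand_in()"
```

```text
the job is handed in; nothing more can be done
```

The lever is in the third slot (far right), and I handed the job in at about 18.5 s of the 48 s allowed. I don't have a verdict, since the hand-in reports none.

With the fingers shut, I pulled the ball back to the crossbar, pushed it across to the right lane, then pushed it forward to the slot's end. It was pushed from one side at a time and never pinched. The highest tool force I read was about 8 N, against the end stop. I only read force at the end of each move, so a brief higher peak could have gone unseen.

Last checks, from the scene camera after backing off:
- **Lever position:** the measured lean was about 0.34 rad forward and -0.28 rad sideways, past the required 0.27 and -0.2. Forward lean reads slightly high, because a full end-stop is about 0.33; the picture carries a few mm of error.
- **Fourth slot:** the lever measured about 0.03 rad forward when it entered the right lane, so it was nowhere near the fourth slot.
- **Robot clear:** the gripper stood about 70 mm above the ball's top, with tool force under 1.5 N.
- **Bystanders:** the vial looked unmoved. I didn't re-measure the other objects; the fingers stayed at least 155 mm above the bench, and every push was over the shaker's console.

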